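# Set the stock tags in a ukulele workshop

## Task

Flip the hinged tags on the stock board so that only the full bins have a tag showing its green face up, and the bin that is not full has its red face up; each tag belongs to the bin directly behind it, and some may already be right. Push the tags over gently with a fingertip, without pinching them, so that each ends resting on its stop, and leave the bins and everything else on the bench where they are.

Things in the scene. Friction and masses are not known exactly. Their poses are not given: they have to be found in the camera images.
- board: Plywood stock board lying fixed on the bench, about 215 x 430 x 12 mm (x, y, z) with a dark strip along its far edge, origin at the centre of its underside, x pointing away from the robot to the bins' side, y to the left along the row of three places, 140 mm apart. The tag holders stand in a row on its robot-side half, each about 100 mm in front of (-x of) its bin.
- holder_a: Tag holder a: dark wooden block fixed on the board in front of one bin (its place varies), 74 x 50 x 30 mm (x, y, z), axes parallel to the board's, origin at the centre of its underside, on the board's top. The tag's hinge pin runs along x, 15 mm above the origin; two end cheeks beside the leaf rise 30 mm above the origin.
- tag_a (a joint): Hinge angle of the leaf in holder_a, between two stop pins. 0 = leans 40 degrees off upright to the board's -y side (robot's right), RED face up; 1.396 = leans 40 degrees to the +y side (left), GREEN face up; 0.698 = upright. The leaf weighs about 30 g, swings almost freely and falls to whichever side of upright it is on.
- edge_a (a point): Middle of the free edge of the leaf in holder_a. The leaf is 50 mm wide along x, 4 mm thick, reaches 60 mm from the pin; at rest this edge is 39 mm beside and 46 mm above the pin. An upright fingertip 25 mm above the pin, pushed level along the board's y from the side the leaf leans to until just past the pin, swings it up and over.
- holder_b: Tag holder b: dark wooden block fixed on the board in front of one bin (its place varies), 74 x 50 x 30 mm (x, y, z), axes parallel to the board's, origin at the centre of its underside, on the board's top. The tag's hinge pin runs along x, 15 mm above the origin; two end cheeks beside the leaf rise 30 mm above the origin.
- tag_b (a joint): Hinge angle of the leaf in holder_b, between two stop pins. 0 = leans 40 degrees off upright to the board's -y side (robot's right), RED face up; 1.396 = leans 40 degrees to the +y side (left), GREEN face up; 0.698 = upright. The leaf weighs about 30 g, swings almost freely and falls to whichever side of upright it is on.
- edge_b (a point): Middle of the free edge of the leaf in holder_b. The leaf is 50 mm wide along x, 4 mm thick, reaches 60 mm from the pin; at rest this edge is 39 mm beside and 46 mm above the pin. An upright fingertip 25 mm above the pin, pushed level along the board's y from the side the leaf leans to until just past the pin, swings it up and over.
- holder_c: Tag holder c: dark wooden block fixed on the board in front of one bin (its place varies), 74 x 50 x 30 mm (x, y, z), axes parallel to the board's, origin at the centre of its underside, on the board's top. The tag's hinge pin runs along x, 15 mm above the origin; two end cheeks beside the leaf rise 30 mm above the origin.
- tag_c (a joint): Hinge angle of the leaf in holder_c, between two stop pins. 0 = leans 40 degrees off upright to the board's -y side (robot's right), RED face up; 1.396 = leans 40 degrees to the +y side (left), GREEN face up; 0.698 = upright. The leaf weighs about 30 g, swings almost freely and falls to whichever side of upright it is on.
- edge_c (a point): Middle of the free edge of the leaf in holder_c. The leaf is 50 mm wide along x, 4 mm thick, reaches 60 mm from the pin; at rest this edge is 39 mm beside and 46 mm above the pin. An upright fingertip 25 mm above the pin, pushed level along the board's y from the side the leaf leans to until just past the pin, swings it up and over.
- bin_tuners: Open blue bin, 100 x 90 x 55 mm, loose, standing on the board at one of the three places; origin at the centre of its underside. FULL: heaped to the rim with white tuner buttons with brass posts (heap about 70 mm high).
- bin_bridges: Open blue bin, 100 x 90 x 55 mm, loose, standing on the board at one of the three places; origin at the centre of its underside. FULL: filled to the rim with stacked dark wood bridge blanks (about 56 mm high).
- bin_nuts: Open blue bin, 100 x 90 x 55 mm, loose, standing on the board at one of the three places; origin at the centre of its underside. NOT full: only two white nut strips lie on its floor.
- glue: Bystander: yellow glue bottle with orange cap, 50 mm diameter, 130 mm tall, standing loose on the bench left of the board; origin at the centre of its underside.
- screwdriver: Bystander: red-handled screwdriver lying loose on the bench right of the board, about 0.2 m long along its x axis.
- blank: Bystander: loose dark wood blank, 30 x 110 x 12 mm, lying on the bench between robot and board; origin at the centre of its underside.
There are look-alikes about, which are no part of the job. What is shaped like the bin_bridges but purple is not meant.

How it is judged:
At the end, for the whole second after the job is handed in: Each tag in front of a full bin (tuners, bridges) rests green face up (joint above 1.29) and the tag in front of the bin of nuts rests red face up (joint below 0.10), all tags still (under 0.1 rad/s), bins and bystanders within 15 mm of where they began ((((horizontal distance between holder_a and bin_tuners below 0.14 m or horizontal distance between holder_a and bin_bridges below 0.14 m) and value of joint tag_a above 1.29 rad) or (horizontal distance between holder_a and bin_nuts below 0.14 m and value of joint tag_a below 0.1 rad)) and velocity of joint tag_a between -0.1 and 0.1 rad/s and (((horizontal distance between holder_b and bin_tuners below 0.14 m or horizontal distance between holder_b and bin_bridges below 0.14 m) and value of joint tag_b above 1.29 rad) or (horizontal distance between holder_b and bin_nuts below 0.14 m and value of joint tag_b below 0.1 rad)) and velocity of joint tag_b between -0.1 and 0.1 rad/s and (((horizontal distance between holder_c and bin_tuners below 0.14 m or horizontal distance between holder_c and bin_bridges below 0.14 m) and value of joint tag_c above 1.29 rad) or (horizontal distance between holder_c and bin_nuts below 0.14 m and value of joint tag_c below 0.1 rad)) and velocity of joint tag_c between -0.1 and 0.1 rad/s and distance of each of bin_tuners, bin_bridges, bin_nuts, glue, screwdriver, blank from where it was at the start of the episode below 0.015 m); the robot touches nothing.
It fails at once if a tag or its holder is pinched or forced (more than 15 N) (contact force between any of the arm, the fingers and holder_a above 15 N or contact force between any of the arm, the fingers and holder_b above 15 N or contact force between any of the arm, the fingers and holder_c above 15 N).
It fails at once if a bin is lifted or pushed more than 15 mm out of place (distance of any of bin_tuners, bin_bridges, bin_nuts from where it was at the start of the episode above 0.015 m).
It fails at once if the glue, the screwdriver or the loose blank is lifted or moved more than 15 mm (distance of any of glue, screwdriver, blank from where it was at the start of the episode above 0.015 m).
It also fails if it takes over 51 s, if anything falls off the work surface, if the arm or the gripper's body presses on something with over 40 N, if the wrist force passes 120 N, or if a joint passes its speed limit or range.

## Robot

A 6-joint arm with a two-finger parallel gripper is mounted at the origin on the work surface. World frame = base frame: x ahead of the robot, y to its left, z up, the work surface at z = 0. Lengths are in m, angles in rad, forces in N, time in s.
With the tool pointing down it reaches from about 0.375 to 0.975 m from the base axis. Payload 3.8 kg.
Tool frame: the origin (TCP) lies midway between the tips of the shut fingers; the grasp point (between the pads) lies 19 mm behind it; z points along the fingers, y is the line along which they close (so a half turn about z gives the same grasp; the last joint's range is limited). The gripper opens to 85 mm and grips with 20 to 120 N. Pads are 22 mm wide; open, the fingers measure 114 mm over their backs; the gripper's body (76 mm by 85 mm) begins 54 mm behind the grasp point. The pads swing forward as they close: fully open they stand 13 mm farther back than shut.
Start: joints at [-0.037, 0.264, 1.604, -0, 1.274, -0.037], TCP at [0.675, -0, 0.231] pointing down, gripper open.
Joint ranges: [-2.63, 2.63], [-0.94, 2.18], [0.31, 2.57], [-1.31, 4.45], [0, 2.66], [-2.55, 2.55]. Speed limits (rad/s): [2.57, 2.57, 3.14, 3.14, 3.14, 3.14].

## Interface

Orientations are given as a rotation vector (axis times angle).
In Python, from workcell import bot gives the robot as it stands.
- The arm moves only by the tool step_arm, never from a script. Its argument "motion" is a list of rows, each a list of 5 numbers: the finger opening in cm, from 0 to 8.54, then the shift along the tool's x, y, z in cm, then the turn about the tool's z in degrees. In form: [[claw, dx, dy, dz, twist], ...]. A call has 1 to 20 rows; each row is the pose to reach, as a shift and turn from the pose commanded when the call began, along the tool's axes at that moment; what a row does not reach only later rows make up. A row lasts 1/10 s, in which the tool goes at most 50 mm and 8.59 degrees, less where a joint would pass 70% of its speed; a pose out of reach is approached as far as the arm can. A call with a gripper value outside its range is refused whole. The fingers move at their own pace and stop on an object; "force" is the grip in N (left out, the last holds). Time passes only in rows, so rows that repeat a pose let the fingers close. It gives the time, the measured TCP pose, the force, the opening and the grip force at its end, in the units of the state.
- bot.read_state(): the state, without advancing time (a new reading comes with each control period).
- bot.read_camera(name): name is "scene" or "side" or "wrist"; returns (picture, depth): 420x560x3 uint8, red, green, blue; 420x560 float32, m along the optical axis (not along the pixel's ray), 0 where there is no reading.
- bot.calibration(name): a dict with "mtx" (3x3 intrinsics, pixels), "origin" and "orientation" of the camera in the world; the wrist camera has in their place "T_tool_cam" (4x4, takes a point from camera to tool coordinates, whose origin is the TCP and whose axes are the flange's). Camera axes: x right, y up, looking along -z (the intrinsics and any distortion apply to the point x, -y, -z); pixel columns grow to the right and rows downward; lengths in m; the calibration is good to about 2 mm. A picture is of the moment at which its call begins: read the wrist's pose just before it. calibration takes no time and is no camera call.
- bot.finish_job(): hands the job in; it is judged then, once.
The state is a dict: "time": time; "q": joint angles; "joint_vel": joint speeds; "joint_torque": joint torques, N m; "tool_pos": TCP position; "tcp_rot": TCP orientation; "wrist_force": force on the tool from outside, world axes, zero at the start; "torque": the same for the moment, N m; "width": opening from 0.0 (shut) to 1.0 (fully open); "grip_force": force on a finger pad.
Only numpy, scipy, OpenCV 4.12 (cv2) and the standard library are available. Lean on these libraries where they do the work, as an engineer would, in place of code of your own. Each camera call takes 0.05 s, during which the arm holds its last target. There are 200 camera calls.

## Working session

There is one attempt and no reset: what is moved stays moved. The work goes in short steps, Python scripts to look and compute and a tool call to move; the robot and the scene stay as the last step left them, time stands still between calls to the robot, and variables do not carry over. Pictures are saved under pics/ and viewed, at most 10 in all, crops included, and the job is handed in when it is done.

Besides the shell and the picture viewer there is one more tool, called after "Request:" by a JSON object that holds its "op" and its "data". step_arm: Moves the arm, as the interface text tells. Its arguments: {"type":"object","properties":{"motion":{"type":"array","items":{"type":"array","items":{"type":"number"}}},"force":{"type":"number"}},"required":["motion"]}

```bash
mkdir -p pics; cat > h.py <<'E'
import numpy as np, cv2
from scipy.spatial.transform import Rotation as R
from workcell import bot
def grab(name):
    s=bot.read_state(); im,d=bot.read_camera(name); c=bot.calibration(name)
    if name=="wrist":
        T=np.eye(4);T[:3,:3]=R.from_rotvec(s["tcp_rot"]).as_matrix();T[:3,3]=s["tool_pos"];T=T@np.array(c["T_tool_cam"])
    else:
        T=np.eye(4);o=np.array(c["orientation"]);T[:3,:3]=o if o.shape==(3,3) else R.from_rotvec(o).as_matrix();T[:3,3]=c["origin"]
    K=np.array(c["mtx"]);v,u=np.indices(d.shape)
    P=np.stack([(u-K[0,2])/K[0,0]*d,-(v-K[1,2])/K[1,1]*d,-d],-1)@T[:3,:3].T+T[:3,3]
    P[d==0]=np.nan
    return im,P
def save(n,im): cv2.imwrite("pics/"+n+".png",im[...,::-1])
E
python3 - <<'E'
from h import *
print(bot.calibration("scene"))
print(bot.read_state())
for n in("scene","side"):
    im,P=grab(n); save(n+"0",im); np.savez("/tmp/"+n,im=im,P=P)
E
```

```text
{'mtx': array([[448.28472236,   0.        , 289.25893466],
       [  0.        , 448.28472236, 208.7098227 ],
       [  0.        ,   0.        ,   1.        ]]), 'origin': array([1.51263949, 0.41710994, 0.91276852]), 'orientation': array([0.56048129, 0.83265426, 1.86093944])}
{'time': 0.0, 'q': array([-3.69407038e-02,  2.64770486e-01,  1.60539757e+00,  2.19630054e-05,
        1.27365880e+00, -3.68986641e-02]), 'joint_vel': array([-0.00122581,  0.00150474,  0.00037791,  0.00167518, -0.00060768,
       -0.00073838]), 'joint_torque': array([ 6.10465631e-04, -5.15121067e+01, -3.67308676e+01, -4.07824507e-05,
        1.31324201e-02,  1.46811578e-05]), 'tool_pos': array([6.74271141e-01, 4.91936438e-06, 2.29937594e-01]), 'tcp_rot': array([-2.220327  , -2.22021933,  0.00236288]), 'wrist_force': array([-0.09349212,  0.52265768, -0.48718144]), 'torque': array([0.00242017, 0.00130849, 0.03537953]), 'grip_force': 0.0, 'width': 1.0059470009188816}
```

View pics/scene0.png

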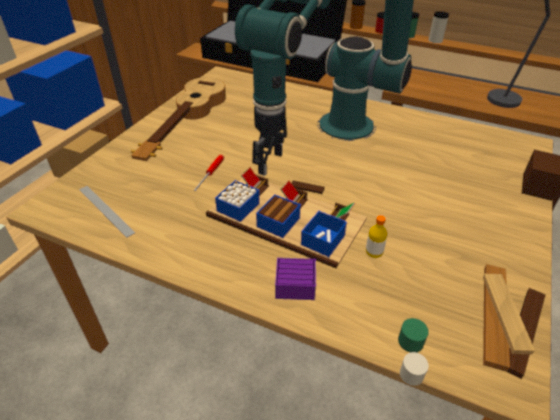

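View pics/side0.png

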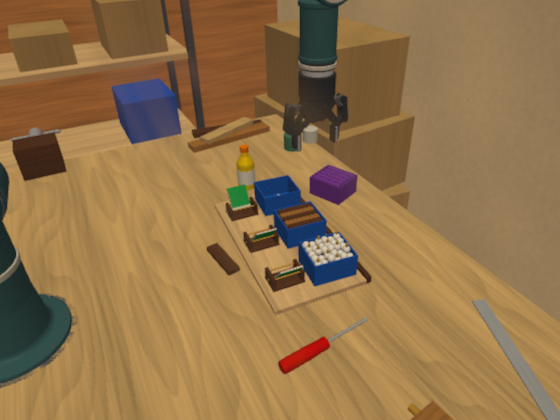

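Scene view: the tuners bin is at (237,200) with a red tag (250,178), bridges at (278,215) with a red tag (290,190), and nuts at (323,233) with a green tag (345,211). The purple look-alike at (295,278) is off the board, so it plays no part. I'll confirm in an enlarged crop and measure.

```bash
python3 - <<'E'
from h import *
for n,(a,b,c,d) in {"scene":(140,270,190,410),"side":(130,310,190,380)}.items():
    z=np.load(f"/tmp/{n}.npz"); im,P=z["im"],z["P"]
    save(n+"crop",cv2.resize(im[a:b,c:d],None,fx=3.5 if n=="scene" else 3,fy=3.5 if n=="scene" else 3,interpolation=cv2.INTER_CUBIC))
    hsv=cv2.cvtColor(im,cv2.COLOR_RGB2HSV); H,S,V=cv2.split(hsv)
    for nm,m in {"red":((H<6)|(H>174))&(S>170)&(V>70),"green":(H>50)&(H<85)&(S>120),"blue":(H>100)&(H<125)&(S>150),"yel":(H>22)&(H<32)&(S>200)&(V>120)}.items():
        k,l,st,ce=cv2.connectedComponentsWithStats(m.astype(np.uint8))
        for i in range(1,k):
            if st[i,4]<12: continue
            p=P[l==i]; p=p[np.isfinite(p[:,0])]
            if len(p)==0: continue
            q=np.percentile(p,[3,50,97],axis=0).round(3)
            if 0.3<q[1,0]<1.1 and abs(q[1,1])<.5: print(n,nm,ce[i].round(),st[i,4],"lo",q[0],"med",q[1],"hi",q[2])
    m=np.isfinite(P[...,0])&(abs(P[...,2]-.012)<.004)&(P[...,0]>.4)&(P[...,0]<1)&(abs(P[...,1])<.4)
    m=cv2.morphologyEx(m.astype(np.uint8),cv2.MORPH_OPEN,np.ones((3,3)))
    k,l,st,ce=cv2.connectedComponentsWithStats(m);i=1+st[1:,4].argmax()
    r=cv2.minAreaRect((P[l==i][:,:2]*1000).astype(np.float32)); print("board",r, np.median(P[l==i][:,2]))
E
```

```text
scene red [215. 164.] 104 lo [ 0.434 -0.317  0.017] med [ 0.479 -0.307  0.025] hi [ 0.518 -0.3    0.03 ]
scene red [251. 178.] 161 lo [ 0.505 -0.158  0.037] med [ 0.528 -0.143  0.055] hi [ 0.55  -0.129  0.072]
scene red [290. 191.] 169 lo [ 0.514 -0.019  0.038] med [ 0.537 -0.004  0.055] hi [0.559 0.011 0.073]
scene green [343. 210.] 60 lo [0.525 0.158 0.037] med [0.551 0.173 0.055] hi [0.575 0.187 0.072]
scene green [413. 333.] 542 lo [0.841 0.426 0.015] med [0.872 0.449 0.051] hi [0.891 0.471 0.054]
scene blue [238. 207.] 489 lo [ 0.599 -0.177  0.022] med [ 0.674 -0.103  0.045] hi [ 0.684 -0.086  0.067]
scene blue [278. 223.] 528 lo [ 0.608 -0.037  0.021] med [0.685 0.028 0.047] hi [0.692 0.053 0.069]
scene blue [323. 233.] 1106 lo [0.599 0.106 0.016] med [0.642 0.146 0.042] hi [0.705 0.196 0.068]
scene yel [377. 233.] 229 lo [0.625 0.273 0.069] med [0.637 0.294 0.088] hi [0.647 0.313 0.106]
scene yel [373. 255.] 22 lo [0.636 0.279 0.006] med [0.644 0.295 0.011] hi [0.647 0.31  0.014]
board ((633.8180541992188, 209.8565216064453), (34.33380126953125, 140.63082885742188), 88.3548278
[... 158 characters left out ...]
44 lo [0.525 0.157 0.036] med [0.548 0.174 0.054] hi [0.571 0.19  0.073]
side green [264. 235.] 54 lo [ 0.512 -0.027  0.047] med [ 0.533 -0.016  0.059] hi [ 0.553 -0.006  0.07 ]
side green [288. 273.] 27 lo [ 0.501 -0.168  0.052] med [ 0.516 -0.159  0.062] hi [ 0.538 -0.148  0.073]
side blue [300. 229.] 3239 lo [ 0.575 -0.185  0.017] med [ 0.622 -0.037  0.045] hi [0.696 0.193 0.066]
side yel [245. 163.] 226 lo [0.596 0.266 0.067] med [0.613 0.277 0.085] hi [0.635 0.296 0.108]
side yel [249. 187.] 24 lo [0.597 0.238 0.006] med [0.616 0.268 0.011] hi [0.627 0.27  0.031]
board ((590.351318359375, 8.993392944335938), (430.85443115234375, 219.4062042236328), 86.16828918457031) 0.01130925742696487
```

View pics/scenecrop.png

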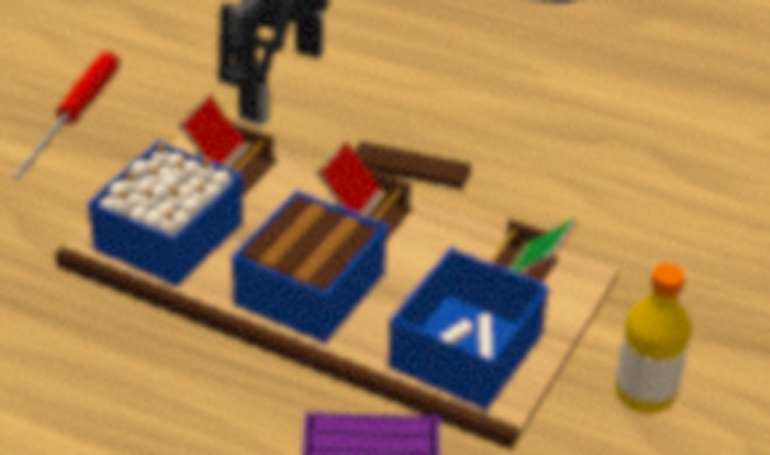

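```bash
python3 -c "
from h import *
s=bot.read_state();print(R.from_rotvec(s['tcp_rot']).as_matrix().round(3))"
```

```text
[[-0.     1.    -0.002]
 [ 1.     0.     0.   ]
 [ 0.    -0.002 -1.   ]]
```

The crop confirms that all three tags are wrong. Tuners and bridges show red, so I push them toward +y. Nuts shows green, so I push it toward -y. Estimated pins (x,y): tuners (.527,-.121), bridges (.536,.018), nuts (.549,.151). The leaf tops at z≈.073 match the text. Next I close the fingers and go down beside the tuners tag.

Request:
{"op": "step_arm", "data": {"motion": [[0,0,0,0,0],[0,-2,-1.5,0,0],[0,-5,-4,0,0],[0,-8,-6.5,0,0],[0,-11,-9,0,0],[0,-14,-11.5,0,0],[0,-17,-13.5,0,0],[0,-19.2,-15,1,0],[0,-19.2,-15,4,0],[0,-19.2,-15,7,0],[0,-19.2,-15,10,0],[0,-19.2,-15,13,0],[0,-19.2,-15,15.5,0],[0,-19.2,-15,17,0],[0,-19.2,-15,17.9,0],[0,-19.2,-15,17.9,0],[0,-19.2,-15,17.9,0]], "force": 20}}

```text
time: 1.8
tool_pos: [0.5259, -0.1923, 0.0533]
tcp_rot: [2.22, 2.22, 0.001]
wrist_force: [-0.1, -0.8, -0.2]
width: 0.001
grip_force: 0.0
```

```bash
python3 - <<'E'
from h import *
s=bot.read_state();print(s["tool_pos"],s["width"],s["wrist_force"])
a,_=grab("side");b,_=grab("wrist")
save("pre",np.hstack([cv2.resize(a[150:350,180:400],(440,400),interpolation=cv2.INTER_CUBIC),cv2.resize(b,(350,400))]))
E
```

```text
[ 0.52587845 -0.19234588  0.05325305] 0.0007924327135159201 [-0.07223796 -0.81150786 -0.22155253]
```

View pics/pre.png

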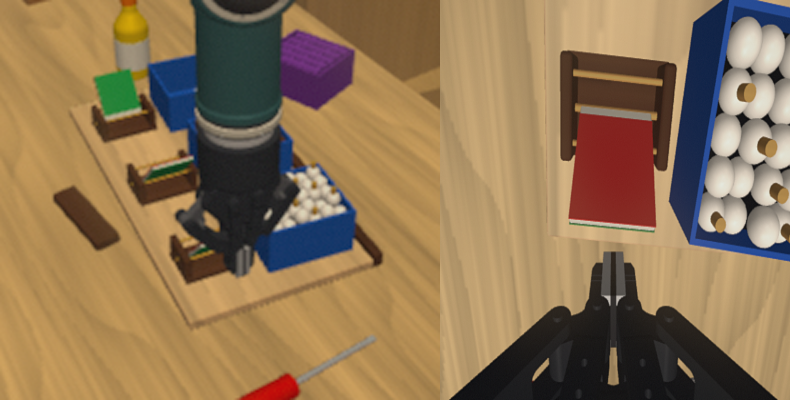

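The fingertip is centred on the leaf's outer edge, with the leaf edge at (612,225) and the finger at (613,255). I push now, then back off and lift.

Request:
{"op": "step_arm", "data": {"motion": [[0,1,0,0,0],[0,2,0.1,0,0],[0,3,0.2,0,0],[0,3.8,0.2,0,0],[0,4.6,0.2,0,0],[0,5.3,0.3,0,0],[0,6,0.3,0,0],[0,6.5,0.4,0,0],[0,7,0.4,0,0],[0,7.4,0.4,0,0],[0,7.4,0.4,0,0],[0,7.4,0.4,0,0],[0,7.4,0.4,0,0],[0,6.4,0.4,0,0],[0,5.4,0.4,-1,0],[0,5.4,0.4,-4,0],[0,5.4,0.4,-7,0],[0,5.4,0.4,-9,0],[0,5.4,0.4,-9,0]]}}

```text
time: 3.8
tool_pos: [0.5321, -0.1401, 0.1471]
tcp_rot: [2.217, 2.215, 0.006]
wrist_force: [0.1, 0.4, 0.2]
width: -0.001
grip_force: 0.0
```

```bash
cat > chk.py <<'E'
from h import *
s=bot.read_state();print(s["tool_pos"],s["time"])
for n in("scene","side"):
    im,P=grab(n); H,S,V=cv2.split(cv2.cvtColor(im,cv2.COLOR_RGB2HSV))
    for nm,m in {"red":((H<6)|(H>174))&(S>170)&(V>70),"green":(H>50)&(H<85)&(S>120)}.items():
        k,l,st,ce=cv2.connectedComponentsWithStats(m.astype(np.uint8))
        for i in range(1,k):
            if st[i,4]<12: continue
            p=P[l==i]; q=np.nanpercentile(p,[3,50,97],axis=0).round(3)
            if 0.45<q[1,0]<.62 and -.25<q[1,1]<.25: print(n,nm,st[i,4],"y",q[:,1],"z",q[:,2])
    save(f"chk_{n}_{s['time']:.1f}",im)
E
python3 chk.py
```

```text
[ 0.53205316 -0.1400518   0.14712119] 3.8
scene red 168 y [-0.019 -0.005  0.011] z [0.038 0.056 0.074]
scene green 61 y [0.158 0.172 0.187] z [0.036 0.053 0.073]
side green 344 y [0.159 0.174 0.19 ] z [0.035 0.054 0.073]
side green 53 y [-0.026 -0.017 -0.006] z [0.047 0.059 0.07 ]
side green 532 y [-0.121 -0.105 -0.089] z [0.035 0.054 0.073]
```

Tuners tag is now green. Next, the bridges tag.

Request:
{"op": "step_arm", "data": {"motion": [[0,2,0,0,0],[0,5,0.1,0,0],[0,7.5,0.2,0,0],[0,8.5,0.3,0,0],[0,8.5,0.3,1.5,0],[0,8.5,0.3,4,0],[0,8.5,0.3,6.5,0],[0,8.5,0.3,8.3,0],[0,8.5,0.3,9,0],[0,8.5,0.3,9,0],[0,8.5,0.3,9,0]]}}

```text
time: 5.0
tool_pos: [0.5322, -0.0536, 0.0523]
tcp_rot: [2.222, 2.221, -0.0]
wrist_force: [0.3, -0.7, -0.7]
width: 0.003
grip_force: 0.0
```

Request:
{"op": "step_arm", "data": {"motion": [[0,1,0,0,0],[0,2,0.1,0,0],[0,3,0.2,0,0],[0,3.8,0.2,0,0],[0,4.6,0.2,0,0],[0,5.3,0.3,0,0],[0,6,0.3,0,0],[0,6.5,0.4,0,0],[0,7,0.4,0,0],[0,7.4,0.4,0,0],[0,7.4,0.4,0,0],[0,7.4,0.4,0,0],[0,7.4,0.4,0,0],[0,6.4,0.4,0,0],[0,5.4,0.4,-1,0],[0,5.4,0.4,-4,0],[0,5.4,0.4,-7,0],[0,5.4,0.4,-9,0],[0,5.4,0.4,-9,0]]}}

```text
time: 6.9
tool_pos: [0.5391, -0.0002, 0.147]
tcp_rot: [2.218, 2.216, 0.008]
wrist_force: [0.7, -0.8, 0.7]
width: 0.003
grip_force: 0.0
```

```bash
python3 chk.py
```

```text
[ 5.39136206e-01 -2.12290584e-04  1.46985063e-01] 6.9
scene green 33 y [0.02  0.032 0.045] z [0.037 0.054 0.072]
scene green 60 y [0.158 0.172 0.187] z [0.037 0.055 0.073]
side green 344 y [0.157 0.174 0.191] z [0.036 0.054 0.072]
side green 431 y [0.018 0.034 0.051] z [0.035 0.054 0.072]
side green 530 y [-0.122 -0.105 -0.089] z [0.036 0.054 0.073]
```

Bridges tag is green too. Now the nuts tag, pushed from the left.

Request:
{"op": "step_arm", "data": {"motion": [[0,2,0,0,0],[0,5,0.2,0,0],[0,8.5,0.4,0,0],[0,12,0.6,0,0],[0,15.5,0.8,0,0],[0,18.5,1,0,0],[0,20.7,1.1,0,0],[0,21.4,1.1,0,0],[0,21.4,1.1,1.5,0],[0,21.4,1.1,4,0],[0,21.4,1.1,6.5,0],[0,21.4,1.1,8.3,0],[0,21.4,1.1,9,0],[0,21.4,1.1,9,0],[0,21.4,1.1,9,0]]}}

```text
time: 8.5
tool_pos: [0.5473, 0.2143, 0.0524]
tcp_rot: [2.222, 2.22, 0.0]
wrist_force: [0.6, 0.1, 0.5]
width: -0.002
grip_force: 0.0
```

Request:
{"op": "step_arm", "data": {"motion": [[0,-1,0,0,0],[0,-2,0,0,0],[0,-2.8,-0.1,0,0],[0,-3.6,-0.1,0,0],[0,-4.4,-0.2,0,0],[0,-5.1,-0.2,0,0],[0,-5.7,-0.3,0,0],[0,-6.2,-0.3,0,0],[0,-6.7,-0.3,0,0],[0,-7,-0.3,0,0],[0,-7,-0.3,0,0],[0,-7,-0.3,0,0],[0,-7,-0.3,0,0],[0,-6,-0.3,0,0],[0,-5,-0.3,-1,0],[0,-5,-0.3,-4,0],[0,-5,-0.3,-7,0],[0,-5,-0.3,-10,0],[0,-5,-0.3,-12,0],[0,-5,-0.3,-12,0]]}}

```text
time: 10.5
tool_pos: [0.5468, 0.1666, 0.1771]
tcp_rot: [2.217, 2.219, 0.011]
wrist_force: [0.1, -0.1, 1.2]
width: 0.001
grip_force: 0.0
```

```bash
python3 chk.py; ls pics
```

```text
[0.54680782 0.16658853 0.17714051] 10.5
scene red 158 y [0.12  0.135 0.151] z [0.037 0.055 0.075]
scene green 35 y [0.017 0.031 0.045] z [0.035 0.053 0.07 ]
side green 66 y [0.114 0.124 0.136] z [0.044 0.058 0.07 ]
side green 432 y [0.018 0.035 0.052] z [0.035 0.054 0.073]
side green 532 y [-0.121 -0.105 -0.089] z [0.036 0.054 0.073]
chk_scene_10.5.png
chk_scene_3.8.png
chk_scene_6.9.png
chk_side_10.5.png
chk_side_3.8.png
chk_side_6.9.png
pre.png
scene0.png
scenecrop.png
side0.png
sidecrop.png
```

View pics/chk_side_10.5.png

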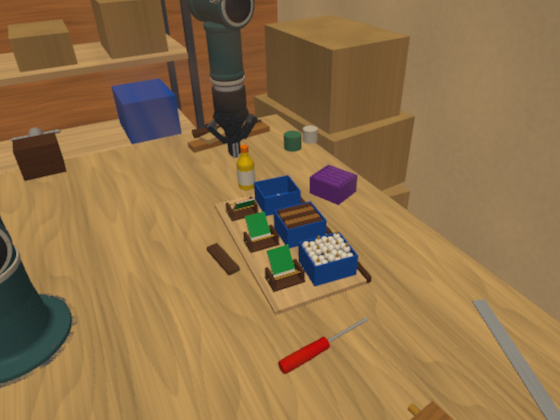

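```bash
python3 -c "
from h import *
a=cv2.imread('pics/side0.png');b=cv2.imread('pics/chk_side_10.5.png')
m=(cv2.absdiff(a,b).max(2)>60).astype(np.uint8)
k,l,st,ce=cv2.connectedComponentsWithStats(m)
print([s.tolist() for s in st[1:] if s[4]>15])"
```

```text
[[190, 0, 60, 81, 2535], [225, 0, 26, 23, 474], [298, 0, 49, 64, 1782], [309, 66, 22, 4, 42], [310, 72, 20, 5, 60], [321, 72, 26, 70, 599], [205, 85, 52, 73, 1921], [285, 107, 11, 12, 69], [295, 116, 14, 13, 74], [283, 120, 18, 13, 119], [0, 163, 9, 57, 393], [227, 185, 28, 25, 412], [245, 212, 32, 29, 519], [0, 229, 12, 45, 190], [267, 245, 36, 33, 654]]
```

The side view shows green tags at (259,225) and (281,262) in front of bridges and tuners. The nuts tag at (240,208) is red face up. Only the tags and the arm changed, the bins and bystanders have not moved, and the arm is clear.

```bash
python3 -c "
from workcell import bot
print(bot.finish_job())"
```

```text
the job is handed in; nothing more can be done
None
```

All three tags were wrong and are now flipped: tuners and bridges show green and nuts shows red. The camera check showed the bins and other items unmoved, and the job is handed in at about 10.6 s; no verdict was returned.

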